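# Set the label printer's width guide by its thumbwheel and shut the cover

### The arm

A 7-joint arm with a two-finger parallel gripper is mounted at the origin on a cart in front of the work surface, level with it; the furniture and walls round the work are solid. World frame = base frame: x ahead of the robot, y to its left, z up, the work surface at z = 0. Lengths are in m, angles in rad, forces in N, time in s.
With the tool pointing down it reaches from about 0.35 to 0.9 m from the base axis. Payload 7.2 kg.
Tool frame: the origin (TCP) lies midway between the tips of the shut fingers; the grasp point (between the pads) lies 19 mm behind it; z points along the fingers, y is the line along which they close (so a half turn about z gives the same grasp; the last joint's range is limited). The gripper opens to 88 mm and grips with 3 to 60 N. Pads are 20 mm wide; open, the fingers measure 115 mm over their backs; the gripper's body (75 mm by 178 mm) begins 61 mm behind the grasp point.
Start: joints at [1.175, 0.411, -0.013, 1.596, 0.006, 1.134, -0.082], TCP at [0.201, -0.592, 0.223] pointing down, gripper open.
Joint ranges: [-2.95, 2.95], [-0.29, 1.99], [-1.47, 1.44], [0.14, 2.54], [-1.03, 4.17], [0.13, 1.85], [-2.86, 2.86]. Speed limits (rad/s): [2.39, 2.39, 3.01, 3.01, 3.14, 3.14, 3.14].

### API

Orientations are given as [roll, pitch, yaw] about the fixed x, y, z axes, in that order (R = Rz(yaw) Ry(pitch) Rx(roll)).
In Python, from cell import get_state, read_camera, camera_info, close_job gives the robot as it stands.
- The arm moves only by the tool apply_moves, never from a script. Its argument "deltas" is a list of rows, each a list of 2 entries, a list of its own where there are three numbers: the shift along the world's x, y, z as a fraction of full scale, then the turn, a rotation vector about the world's x, y, z as a fraction of full scale. In form: [[[x, y, z], [rx, ry, rz]], ...]. A call has 1 to 10 rows; each row is the pose to reach, as a shift and turn from the pose commanded when the call began; what a row does not reach only later rows make up. Full scale, the value 1, is 1000 mm for a shift and 60 degrees for a turn. A row lasts 1/8 s, in which the tool goes at most 62.5 mm and 10.7 degrees, less where a joint would pass 70% of its speed; a pose out of reach is approached as far as the arm can. A call with a number of a shift or a turn outside -1 to 1 is refused whole. A call with a gripper value outside its range is refused whole. "fingers" is the opening, from 0 (shut) to 1 (fully open), set as the call begins (left out, the last holds). The fingers move at their own pace and stop on an object; "force" is the grip in N (left out, the last holds). Time passes only in rows, so rows that repeat a pose let the fingers close. It gives the time, the measured TCP pose, the force, the opening and the grip force at its end, in the units of the state.
- get_state(): the state, without advancing time (a new reading comes with each control period).
- read_camera(name): name is "scene" or "top" or "wrist"; returns the picture (420x560x3 uint8, red, green, blue); there is no depth.
- camera_info(name): a dict with "K" (3x3 intrinsics, pixels), "eye" and "rotation" of the camera in the world. Camera axes: x right, y up, looking along -z (the intrinsics and any distortion apply to the point x, -y, -z); pixel columns grow to the right and rows downward; lengths in m; the calibration is good to about 2 mm. A picture is of the moment at which its call begins: read the wrist's pose just before it. camera_info takes no time and is no camera call; for the wrist camera it gives the pose at the moment of the call.
- close_job(): hands the job in; it is judged then, once.
The state is a dict: "t": time; "q": joint angles; "qd": joint speeds; "effort": joint torques, N m; "ee_pos": TCP position; "tool_rot": TCP orientation; "ft_force": force on the tool from outside, world axes, zero at the start; "wrist_torque": the same for the moment, N m; "grip_width": finger opening in m; "grasp_force": force on a finger pad.
Only numpy, scipy, OpenCV 4.12 (cv2) and the standard library are available. Lean on these libraries where they do the work, as an engineer would, in place of code of your own. Each camera call takes 0.05 s, during which the arm holds its last target. There are 200 camera calls.

### The job

A new roll of labels is in the printer. Roll the green knurled wheel under a fingertip until the green width guide's black pointer stands on the red gauge mark, without pushing the guide itself and without running it onto the roll; then push the cover fully shut. Leave the roll in its bay and the other things on the desk where they are.

Things in the scene. Friction and masses are not known exactly. Their poses are not given: they have to be found in the camera images.
- printer: Desktop label printer, light grey shell 184 x 140 mm, fixed to the desk. Origin: on the desk, in the middle of its width, 80 mm behind its front face; x points to its rear, y to its left (seen from the front), z up. Side walls 10 mm thick, top rim at z 98 mm; inside, the dark front deck lies at z 88 mm from x -68 to -8 mm and the roll bay behind it.
- thumbwheel (a joint): Green knurled wheel, 44 mm diameter, 14 mm thick, 30 ridges, lying on an axle along the printer's x; only its top stands out of its slot, 10 mm above two dark cheeks that flank it. Value in rad, grows as the top of the wheel is dragged to the printer's +y (towards the label roll), which closes the guide by 6 mm per rad. It turns stiffly (about 1.5 N at the rim), and stays where it is left.
- wheel_top (a point): The highest point of the wheel, 112 mm above the desk, at printer x -46, y -33 mm. Fixed in the printer: it does not turn with the wheel.
- width_guide: Green upright plate with a half-round top (66 mm long, 5 mm thick, top at z 113 mm) at the right (-y) side of the roll; slides along the printer's y only, geared to the wheel. Origin: on the desk plane, level with the plate's face that looks at the roll; axes as the printer's.
- guide_pointer (a point): Tip of the guide's black pointer (top of the guide's foot 107.5 mm above the desk), 104.5 mm above the desk, at printer x -21.5 mm, over the scale. It moves along the printer's y with the guide, starting 17 to 33 mm on the -y side of the mark.
- gauge_mark (a point): The red line on the white scale strip (black ticks every 5 mm) on a ledge (top at z 102 mm, front edge at printer x -29.5 mm) between wheel and bay; the point lies over the line at the pointer's height. The guide is set when the pointer is level with it along the printer's y. The guide would meet the roll 4 mm beyond the mark.
- cover (a joint): Dark grey cover hinged at the printer's rear. Value in rad: 0 shut, about 1.5 standing upright (start 1.42 to 1.62). Its hinge is stiff: it stays at any angle and needs about 1 to 2 N near its free edge, all the way down.
- cover_hinge (a point): Middle of the cover's hinge line, which runs along the printer's y, at printer x 96, z 100 mm.
- cover_edge (a point): Middle of the cover's outer front edge, 172 mm from the hinge line along the cover and 34 mm outward (shut: printer x -76, z 134 mm). The cover is a shell 34 mm deep and 142 mm wide; its flat outer face, 34 mm from the hinge line, looks to the rear when it stands open and upward when shut.
- label_roll: White label roll, 76 mm diameter, 54 mm wide, loose, lying on two rollers in the bay, its axis along the printer's y. Origin at the underside as built.
- roll_center (a point): Centre of the label roll.
- bay_center (a point): Where the roll's centre belongs: printer x 36, y 22, z 78 mm.
- spare_roll: Spare white label roll standing on its flat side, 76 mm diameter, 54 mm high; loose bystander. Origin under its middle.
- mug: Green and white mug, 101 mm high; loose bystander.
- tape_measure: Yellow tape measure, 69 x 40 x 58 mm; loose bystander.
- binder_clip: Blue binder clip standing upright, 25 x 25 x 37 mm; loose bystander.
Things that resemble listed ones, but are neither listed nor needed, are in the scene too. Leave any blue or purple look-alike of the label_roll alone.

How it is judged:
By the outcome, as a careful person would: the job done as asked, in the order asked, and still so for the second after the job is handed in, with the robot touching nothing.
It also fails if it takes over 58 s, if anything falls off the work surface, if the arm or the gripper's body presses on something with over 40 N, if the wrist force passes 120 N, or if a joint passes its speed limit or range.

## Working session

There is one attempt and no reset: what is moved stays moved. The work goes in short steps, Python scripts to look and compute and a tool call to move; the robot and the scene stay as the last step left them, time stands still between calls to the robot, and variables do not carry over. Pictures are saved under pics/ and viewed, at most 10 in all, crops included, and the job is handed in when it is done.

Besides the shell and the picture viewer there is one more tool, called after ">>>" as name(argument=value, ...), one argument or row to a line, values as JSON. apply_moves: Moves the arm, as the interface text tells. Shift numbers are shares of 1000 mm and turn numbers shares of 60 degrees, none past 1 either way. Its arguments: {"type":"object","properties":{"deltas":{"type":"array","items":{"type":"array"}},"fingers":{"type":"number"},"force":{"type":"number"}},"required":["deltas"]}

```bash
mkdir -p pics; ls; python3 - <<'E'
from cell import *
import cv2,numpy as np
s=get_state();print(s['t'],s['ee_pos'],s['tool_rot'],s['grip_width'])
for n in ['scene','top']:
    im=read_camera(n);cv2.imwrite(f'pics/{n}0.png',im[:,:,::-1]);c=camera_info(n);print(n,c)
E
```

```text
pics
0.0 [ 0.20100215 -0.59124981  0.22180254] [-3.13995176e+00  1.33980491e-04  3.27799065e-01] 0.08758439201364103
scene {'K': array([[468.94065945,   0.        , 278.34067473],
       [  0.        , 468.94065945, 206.8030172 ],
       [  0.        ,   0.        ,   1.        ]]), 'eye': array([-0.23351497,  0.60111985,  0.89304083]), 'rotation': array([ 0.92370103, -0.02326498, -2.20062351])}
top {'K': array([[457.1116964 ,   0.        , 283.27371266],
       [  0.        , 457.1116964 , 214.52987457],
       [  0.        ,   0.        ,   1.        ]]), 'eye': array([ 0.34031605, -0.0163086 ,  1.23120392]), 'rotation': array([ 0.21918192,  0.0062487 , -1.62786748])}
```

```bash
python3 -c "
import cv2,numpy as np
a=cv2.imread('pics/scene0.png');b=cv2.imread('pics/top0.png')
cv2.imwrite('pics/both0.png',cv2.resize(np.vstack([a,b]),None,fx=.7,fy=.7)) "
```

```text
(no output)
```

View pics/scene0.png

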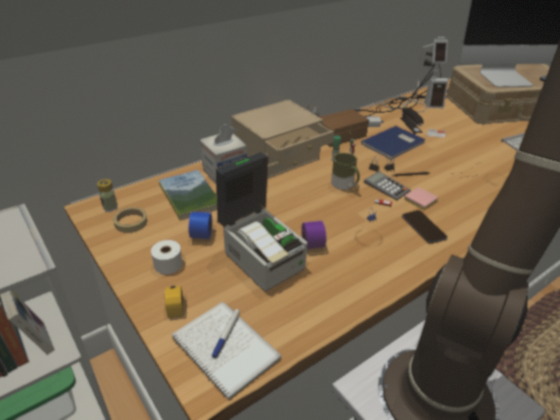

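View pics/top0.png

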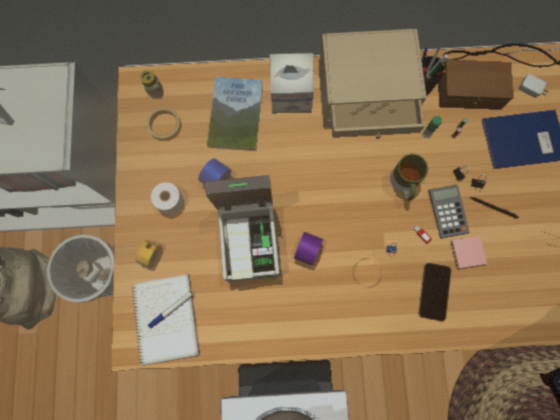

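The printer is at scene (265,245) and top (250,245), with the cover upright at its far side, so the front faces the robot. The blue (214,172) and purple (309,249) rolls are look-alikes. I'll enlarge the printer in both views.

```bash
cat > h.py <<'E'
from cell import *
import cv2,numpy as np
from scipy.spatial.transform import Rotation as Ro
def cam(n):
    c=camera_info(n);return np.array(c['K']),np.array(c['eye']),Ro.from_euler('xyz',c['rotation']).as_matrix()
def onplane(C,uv,z):
    K,e,R=C;d=np.linalg.inv(K)@np.array([uv[0],uv[1],1.]);d=R@(d*[1,-1,-1]);return e+d*(z-e[2])/d[2]
def proj(C,p):
    K,e,R=C;q=(R.T@(np.array(p)-e))*[1,-1,-1];q=K@q;return q[:2]/q[2]
E
python3 - <<'E'
from h import *
a=cv2.imread('pics/top0.png')[165:290,190:340];b=cv2.imread('pics/scene0.png')[145:295,190:340]
cv2.imwrite('pics/crop0.png',np.hstack([cv2.resize(a,(400,333),interpolation=2),cv2.resize(b,(400,400),interpolation=2)[:333]]))
cv2.imwrite('pics/crop0.png',np.hstack([cv2.copyMakeBorder(cv2.resize(a,(400,333),interpolation=2),0,67,0,0,0),cv2.resize(b,(400,400),interpolation=2)]))
E
```

```text
(no output)
```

View pics/crop0.png

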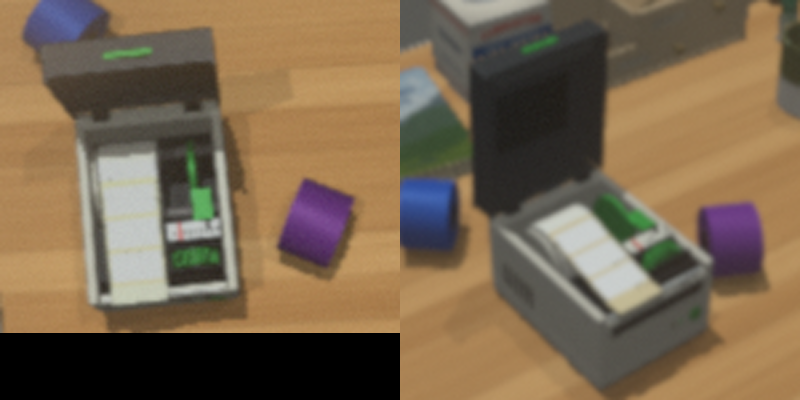

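```bash
python3 - <<'E'
from h import *
C=cam('top')
g=lambda x,y:(190+x/2.667-.3,165+y/2.667-.3)
P={k:onplane(C,g(*v),z) for k,v,z in [('fl',(90,305),.098),('fr',(238,293),.098),('rr',(222,105),.098),('rl',(78,120),.098),('wheel',(196,257),.110),('mark',(180,232),.102),('foot',(203,203),.1075),('capL',(42,46),.29),('capR',(214,28),.29)]}
for k in P: print(k,P[k].round(4))
print(np.linalg.norm(P['fl']-P['fr']),np.linalg.norm(P['rr']-P['fr']))
# least squares pose
M=np.array([[-80,70],[-80,-70],[104,-70],[104,70],[-46,-33]])/1e3
W=np.array([P[k][:2] for k in ['fl','fr','rr','rl','wheel']])
mm=M-M.mean(0);ww=W-W.mean(0)
th=np.arctan2((mm[:,0]*ww[:,1]-mm[:,1]*ww[:,0]).sum(),(mm*ww).sum())
R=np.array([[np.cos(th),-np.sin(th)],[np.sin(th),np.cos(th)]]);t=W.mean(0)-R@M.mean(0)
print('yaw',th,np.degrees(th),'t',t);print(((M@R.T+t-W)*1e3).round(1))
for k in ['wheel','mark','foot']: print(k,(R.T@(P[k][:2]-t)*1e3).round(1))
print('wheel w',R@[-.046,-.033]+t)
E
```

```text
fl [0.4387 0.1328 0.098 ]
fr [ 0.4418 -0.0043  0.098 ]
rr [0.6216 0.0011 0.098 ]
rl [0.6149 0.1393 0.098 ]
wheel [0.476  0.0324 0.11  ]
mark [0.5011 0.0465 0.102 ]
foot [0.5263 0.0236 0.1075]
capL [0.6313 0.1402 0.29  ]
capR [0.6382 0.0013 0.29  ]
0.13718542567001557 0.1798463357188154
yaw 0.03589030957509951 2.056363264071169 t [0.51797209 0.06685615]
[[-3.2  1.1]
 [-1.3 -1.7]
 [ 2.8 -0.5]
 [ 4.5  1.3]
 [-2.8 -0.2]]
wheel [-43.2 -32.9]
mark [-17.6 -19.7]
foot [  6.8 -43.5]
wheel w [0.47318584 0.0322268 ]
```

>>> apply_moves(
  deltas=[
    [[0.27,0.56,0.0],[0,0,-0.278]],
    [[0.27,0.56,0.0],[0,0,-0.278]],
    [[0.27,0.56,0.0],[0,0,-0.278]],
    [[0.27,0.56,0.0],[0,0,-0.278]],
    [[0.27,0.56,0.0],[0,0,-0.278]],
    [[0.27,0.6,0.0],[0,0,-0.278]],
    [[0.27,0.6,0.0],[0,0,-0.278]],
    [[0.27,0.6,0.0],[0,0,-0.278]],
    [[0.27,0.6,0.0],[0,0,-0.278]],
    [[0.27,0.6,0.0],[0,0,-0.278]],
  ],
  fingers=0,
)

```text
t: 1.35
ee_pos: [0.4587, -0.0205, 0.2227]
tool_rot: [3.141, -0.0, 0.036]
ft_force: [1.5, -1.2, 0.4]
grip_width: 0.0005
grasp_force: 0.0
```

>>> apply_moves(
  deltas=[
    [[0.0,0.016,-0.03],[0,0,0]],
    [[0.0,0.016,-0.03],[0,0,0]],
    [[0.0,0.016,-0.03],[0,0,0]],
  ],
)

```text
t: 1.72
ee_pos: [0.4583, -0.0075, 0.1931]
tool_rot: [3.141, 0.0, 0.035]
ft_force: [0.0, -0.3, 0.3]
grip_width: 0.0003
grasp_force: 0.0
```

```bash
python3 - <<'E'
from h import *
s=get_state();print(s['t'],s['ee_pos'],s['tool_rot'],s['ft_force'],s['grip_width'])
C=cam('wrist');a=read_camera('wrist')[:,:,::-1];print(C)
cv2.imwrite('pics/w1.png',a);cv2.imwrite('pics/t1.png',read_camera('top')[:,:,::-1])
Rz=Ro.from_euler('z',.036).as_matrix()
for p in [(-.046,-.033,.112),(-.0215,-.02,.1045)]: print(proj(C,Rz@p+[.518,.067,0]))
E
```

```text
1.725 [ 0.45828537 -0.00746352  0.19310401] [3.14114311e+00 2.88316754e-04 3.53887099e-02] [ 0.00271328 -0.306586    0.34528112] 0.0003401522277565208
(array([[304.40324244,   0.        , 275.98934989],
       [  0.        , 304.40324244, 211.86190982],
       [  0.        ,   0.        ,   1.        ]]), array([ 0.5363473, -0.0038454,  0.3556312]), array([[ 0.03642292,  0.95875648,  0.28188541],
       [-0.99933477,  0.03442462,  0.01203984],
       [ 0.00183948, -0.28213641,  0.95937253]]))
[228.78836615 200.3961555 ]
[213.08911194 169.38118079]
```

View pics/w1.png

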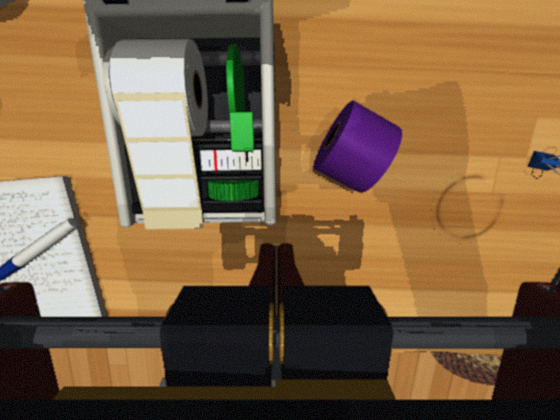

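The wrist view is clear: wheel at (233,189), red mark at (215,160), pointer below the green foot at about (248,158), and the roll at its left.

```bash
cat >> h.py <<'E'
def gap(C,a,show=False):
    h=cv2.cvtColor(a,cv2.COLOR_BGR2HSV);return h
E
python3 - <<'E'
from h import *
C=cam('wrist');a=cv2.imread('pics/w1.png');h=cv2.cvtColor(a,cv2.COLOR_BGR2HSV)
g=cv2.inRange(h,(45,120,30),(75,255,255));n,l,st,ce=cv2.connectedComponentsWithStats(g)
for i in range(1,n):
    if st[i,4]>100: print(st[i],ce[i])
r=cv2.inRange(h,(0,120,80),(8,255,255))|cv2.inRange(h,(172,120,80),(180,255,255));n,l,st,ce=cv2.connectedComponentsWithStats(r[140:180,190:270])
for i in range(1,n): print('red',st[i],ce[i]+[190,140])
Rz=Ro.from_euler('z',.035).as_matrix()
def show(k,uv,z):
    p=onplane(C,uv,z);print(k,p.round(4),(Rz.T@(p-[.518,.067,0])*1e3).round(1))
show('wheel',(233.5,189),.112);show('mark',(215,160),.102);show('ptr',(248.5,160),.1045)
show('fr',(273,222),.098);show('fl',(124,222),.098)
print(proj(C,get_state()['ee_pos']))
cv2.imwrite('pics/w1c.png',cv2.resize(a[100:230,180:290],None,fx=5,fy=4.6,interpolation=2))
E
```

```text
[ 225   44   30  108 2021] [237.74319644 103.36714498]
[ 207  180   52   21 1013] [232.49358342 189.63178677]
red [23 10  5 21 54] [215.01851852 159.90740741]
wheel [0.4834 0.0283 0.112 ] [-35.9 -37.5 112. ]
mark [0.5052 0.0448 0.102 ] [-13.6 -21.7 102. ]
ptr [0.5065 0.0169 0.1045] [-13.3 -49.7 104.5]
fr [ 0.4516 -0.005   0.098 ] [-68.9 -69.6  98. ]
fl [0.4469 0.1278 0.098 ] [-68.9  63.2  98. ]
[276.79047757 261.65748251]
```

View pics/w1c.png

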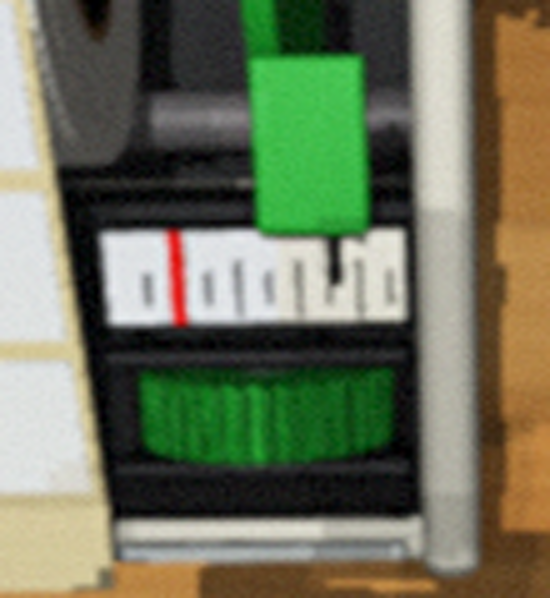

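```bash
python3 - <<'E'
from h import *
s=get_state();print(s['t'],s['ee_pos'],s['qd'].round(3) if hasattr(s['qd'],'round') else s['qd'])
C=cam('wrist');a=np.ascontiguousarray(read_camera('wrist')[:,:,::-1]);cv2.imwrite('pics/w2.png',a);h=cv2.cvtColor(a,cv2.COLOR_BGR2HSV)
g=cv2.inRange(h,(45,120,30),(75,255,255));n,l,st,ce=cv2.connectedComponentsWithStats(g)
for i in range(1,n):
    if st[i,4]>100: print(st[i],ce[i]); print(onplane(C,ce[i],.109))
s=get_state();print(s['t'],s['ee_pos'])
E
```

```text
1.825 [ 0.45870255 -0.00768034  0.19353846] [ 0.001 -0.003 -0.006 -0.     0.001 -0.005 -0.005]
[ 225   45   30  107 2007] [237.3961136  104.11609367]
[0.54924905 0.02542737 0.109     ]
[ 207  180   52   22 1018] [232.49607073 190.20530452]
[0.4817191  0.02949615 0.109     ]
1.875 [ 0.45872106 -0.00758628  0.19350685]
```

>>> apply_moves(
  deltas=[
    [[0.02,0.028,-0.04],[0,0,0]],
    [[0.02,0.028,-0.07],[0,0,0]],
    [[0.02,0.028,-0.077],[0,0,0]],
    [[0.02,0.028,-0.079],[0,0,0]],
    [[0.02,0.028,-0.081],[0,0,0]],
    [[0.02,0.028,-0.081],[0,0,0]],
  ],
)

```text
t: 2.62
ee_pos: [0.4788, 0.0215, 0.1125]
tool_rot: [3.141, -0.002, 0.036]
ft_force: [0.4, 0.8, 0.3]
grip_width: 0.0006
grasp_force: 0.0
```

>>> apply_moves(
  deltas=[
    [[0,0,-0.001],[0,0,0]],
    [[0,0,-0.001],[0,0,0]],
  ],
)

```text
t: 2.88
ee_pos: [0.4789, 0.0216, 0.1116]
tool_rot: [3.141, -0.001, 0.037]
ft_force: [-0.9, -0.6, 6.8]
grip_width: 0.0006
grasp_force: 3.2
```

>>> apply_moves(
  deltas=[
    [[0,0,-0.001],[0,0,0]],
    [[0,0,-0.001],[0,0,0]],
  ],
)

```text
t: 3.12
ee_pos: [0.479, 0.0216, 0.1112]
tool_rot: [3.141, -0.002, 0.037]
ft_force: [-4.0, -1.2, 14.1]
grip_width: 0.0007
grasp_force: 7.2
```

>>> apply_moves(
  deltas=[
    [[0,0.004,0],[0,0,0]],
    [[0,0.008,0],[0,0,0]],
    [[0,0.012,0],[0,0,0]],
    [[0,0.016,0],[0,0,0]],
    [[-0.001,0.02,0],[0,0,0]],
    [[-0.001,0.02,0],[0,0,0]],
  ],
)

```text
t: 3.88
ee_pos: [0.4784, 0.0423, 0.111]
tool_rot: [-3.141, -0.003, 0.037]
ft_force: [-1.9, 0.6, 9.7]
grip_width: 0.0006
grasp_force: 4.7
```

```bash
cat > m.py <<'E'
from h import *
import sys
C=cam('wrist');s=get_state();a=np.ascontiguousarray(read_camera('wrist')[:,:,::-1]);cv2.imwrite(f'pics/{sys.argv[1]}.png',a)
b=np.ascontiguousarray(read_camera('top')[:,:,::-1]);cv2.imwrite(f'pics/{sys.argv[1]}t.png',b)
print(s['t'],s['ee_pos'],s['ft_force'])
h=cv2.cvtColor(a,cv2.COLOR_BGR2HSV)
g=cv2.inRange(h,(45,120,30),(75,255,255));n,l,st,ce=cv2.connectedComponentsWithStats(g)
Rz=Ro.from_euler('z',.036).as_matrix()
pr=lambda uv,z:(Rz.T@(onplane(C,uv,z)-[.518,.067,0])*1e3).round(1)
for i in range(1,n):
    if st[i,4]>150: print('green',st[i],ce[i].round(1),pr(ce[i],.1075))
r=cv2.inRange(h,(0,120,80),(8,255,255))|cv2.inRange(h,(172,120,80),(180,255,255));n,l,st,ce=cv2.connectedComponentsWithStats(r)
for i in range(1,n):
    if 20<st[i,4]<400 and st[i,3]>st[i,2]*2: print('red',st[i],ce[i].round(1),pr(ce[i],.102))
E
python3 m.py w3
```

```text
3.875 [0.47836004 0.04232803 0.11100775] [-1.90705383  0.55707534  9.723232  ]
green [ 285   51   38  153 3222] [299.7 143.7] [ 26.8 -35.3 107.5]
green [ 259  240   69   31 1048] [305.8 252.1] [-35.9 -40.4 107.5]
red [272 201   5  27 100] [274.3 214.4] [-14.4 -21.7 102. ]
```

```bash
python3 - <<'E'
import cv2
a=cv2.imread('pics/w3.png');cv2.imwrite('pics/w3c.png',cv2.resize(a[130:290,230:370],None,fx=4.2,fy=3.7,interpolation=2))
E
```

```text
(no output)
```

View pics/w3c.png

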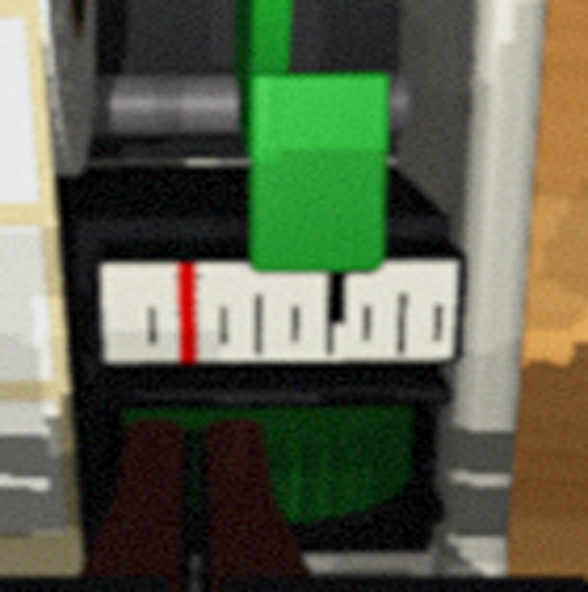

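>>> apply_moves(
  deltas=[
    [[0,0,0.006],[0,0,0]],
    [[0.001,-0.02,0.006],[0,0,0]],
    [[0.001,-0.02,0.001],[0,0,0]],
    [[0.001,-0.02,0],[0,0,0]],
    [[0.001,-0.016,0],[0,0,0]],
    [[0.001,-0.012,0],[0,0,0]],
    [[0,-0.008,0],[0,0,0]],
    [[0,-0.004,0],[0,0,0]],
    [[0,0,0],[0,0,0]],
    [[0,0,0],[0,0,0]],
  ],
)

```text
t: 5.22
ee_pos: [0.4781, 0.0433, 0.1106]
tool_rot: [-3.141, -0.002, 0.038]
ft_force: [-1.2, 1.0, 11.0]
grip_width: 0.0006
grasp_force: 5.1
```

>>> apply_moves(
  deltas=[
    [[0,0,0.006],[0,0,0]],
    [[0.001,-0.02,0.006],[0,0,0]],
    [[0.001,-0.02,0.001],[0,0,0]],
    [[0.001,-0.02,0],[0,0,0]],
    [[0.001,-0.016,0],[0,0,0]],
    [[0.001,-0.012,0],[0,0,0]],
    [[0,-0.008,0],[0,0,0]],
    [[0,-0.004,0],[0,0,0]],
    [[0,0,0],[0,0,0]],
    [[0,0,0],[0,0,0]],
  ],
)

```text
t: 6.48
ee_pos: [0.478, 0.0436, 0.1105]
tool_rot: [-3.141, -0.002, 0.038]
ft_force: [-1.3, 1.4, 11.5]
grip_width: 0.0004
grasp_force: 5.4
```

```bash
cat >> m.py <<'E'
# pointer row profile: scan the rows along the line just below the green foot
K,e,R=C
Rw=Rz
def line(x,z):
    ys=np.arange(-60,-8,.25);v=[]
    for y in ys:
        u=proj(C,Rw@np.array([x,y,z*1e0])/1e3+[.518,.067,0]) if 0 else proj(C,Rw@(np.array([x,y,z])/1e3)+np.array([.518,.067,0]));v.append(cv2.getRectSubPix(a,(1,1),(float(u[0]),float(u[1])))[0,0])
    return ys,np.array(v).astype(int)
for x in [-9,-10,-11,-12]:
    ys,v=line(x,104.5);d=v.max(1)
    runs=[];i=0
    while i<len(ys):
        if d[i]<100:
            j=i
            while j<len(ys) and d[j]<100:j+=1
            runs.append((float(ys[i]),float(ys[j-1])));i=j
        else:i+=1
    print(x,runs)
E
python3 m.py w4
```

```text
6.475 [0.47798415 0.04358549 0.11047372] [-1.25926795  1.37535845 11.51345263]
green [ 266   51   37  153 2916] [279.8 147.3] [ 24.5 -23.4 107.5]
green [ 262  239   69   32 1117] [307.1 252.2] [-36.1 -39.9 107.5]
red [275 204   4  24  96] [276.5 215.5] [-15.2 -21.7 102. ]
-9 [(-59.75, -59.0), (-30.5, -27.75), (-9.5, -8.25)]
-10 [(-59.75, -59.0), (-30.5, -27.75), (-9.5, -8.25)]
-11 [(-59.75, -59.0), (-31.25, -28.0), (-9.5, -8.25)]
-12 [(-59.75, -59.0), (-31.5, -28.25), (-9.5, -8.25)]
```

```bash
python3 - <<'E'
import cv2,numpy as np
for n in ['w3','w4']:
    a=cv2.imread(f'pics/{n}.png').max(2)
    for r in range(198,230,2): print(n,r,' '.join(f'{x:3d}' for x in a[r,250:342:2]))
E
```

```text
w3 198  28  17  12  12  16  11  10   6   0   6   7  13  18  11   4   3   6   8   7  19 129 155 147 150 152 149 147 152 153 153 148 151 145 151 152 134  24  11   6  11  11  13  12  10  11  78
w3 200  19  17  51  68  73  69  70  71  72  74  73  77  62  73  90  84  89  87  83  74 120 153 151 152 149 146 149 154 147 150 152 152 147 147 150 128 121 123 129 137 137 134 134 139 109  52
w3 202  25  22 173 223 217 217 220 216 219 217 221 213 203 220 228 229 228 226 223 207 147 145 138 138 141 139 138 139 139 129 132 130 123 126 129 174 226 226 228 227 228 228 226 229 183  54
w3 204  28  30 186 231 228 225 226 226 224 227 224 205 215 198 208 228 227 228 228 227 219 201 201 202 200 200 200 203 200  89  16 120 193 193 201 224 224 225 226 225 223 224 226 226 181  49
w3 206  28  20 178 230 222 225 226 226 225 227 227 214 214 212 223 227 226 224 227 225 230 228 227 230 226 225 228 225 227  98   6 176 229 226 227 225 226 223 226 226 224 226 224 224 175  56
w3 208  25  16 174 231 225 222 223 222 224 226 222 221 209 208 228 226 226 224 227 227 223 220 227 226 226 223 224 227 225  96   2 176 227 222 22
[... 4311 characters left out ...]
185 206 221 193 202 224 225 195 168 225 222 221 192 216 220 220 138 217 222 224 205 202 224 221 191 155 223 222 220 191 221 129
w4 224   7  23  16  96 202 203 201 202 201 202 201 206 196 189 184 202 223 223 224 222 223 196 167 225 223 224 226 223 224 220 146 218 225 224 225 227 224 226 191 175 229 225 224 222 228 130
w4 226   8  20  22  94 199 201 200 200 202 201 203 199 198 187 187 198 222 217 216 221 220 216 175 198 197 196 197 199 196 195 182 193 194 191 187 177 175 176 168 170 173 172 166 170 171  74
w4 228  10  25  11  28  61  58  61  56  56  52  47  54  43  52  53  49  50  59  57  56  53  55  38  40  40  36  43  38  34  44  32  36  38  37  35  22  21  23  24  24  21  25  20  32  56  79
```

>>> apply_moves(
  deltas=[
    [[0,0,0.006],[0,0,0]],
    [[0.001,-0.02,0.006],[0,0,0]],
    [[0.001,-0.02,0.001],[0,0,0]],
    [[0.001,-0.02,0],[0,0,0]],
    [[0.001,-0.016,0],[0,0,0]],
    [[0.001,-0.012,0],[0,0,0]],
    [[0,-0.008,0],[0,0,0]],
    [[0,-0.004,0],[0,0,0]],
    [[0,0,0],[0,0,0]],
    [[0,0,0],[0,0,0]],
  ],
)

```text
t: 7.82
ee_pos: [0.4779, 0.0437, 0.1105]
tool_rot: [-3.141, -0.002, 0.038]
ft_force: [-3.2, 1.7, 12.5]
grip_width: 0.0005
grasp_force: 6.3
```

```bash
cat > p.py <<'E'
from h import *
import sys
a=np.ascontiguousarray(read_camera('wrist')[:,:,::-1]);cv2.imwrite(f'pics/{sys.argv[1]}.png',a);s=get_state();print(s['t'],s['ee_pos'],s['ft_force'])
m=a.max(2).astype(float);m2=a.astype(int)
b=m[205:212,255:340].mean(0);cols=np.arange(255,340)
w=np.clip(225-b,0,None);i=b[5:80].argmin()+5;k=slice(max(i-4,0),i+5)
print('ptr',(cols[k]*w[k]**2).sum()/(w[k]**2).sum(),b[i])
rd=(m2[206:224,255:340,2]-m2[206:224,255:340,1]).mean(0);rd=np.clip(rd-25,0,None);print('red',(cols*rd).sum()/rd.sum())
rd=(m2[218:224,255:340,2]-m2[218:224,255:340,1]).mean(0);rd=np.clip(rd-25,0,None);print('red low',(cols*rd).sum()/rd.sum())
for r in range(202,226,2): print(' '.join(f'{int(x):3d}' for x in m[r,262:300]))
E
python3 p.py w5
```

```text
7.875 [0.47786826 0.04373605 0.1105134 ] [-3.38474904  1.83149492 13.37407242]
ptr 278.5951234151348 9.285714285714286
red 276.04363243909955
red low 276.61396944184594
128 128 126 127 125 131 130 124 129 130 126 123 130 125 128 125 127 131 124 134 139 140 142 147 140 145 144 175 210 226 229 226 223 225 227 225 228 226
195 191 193 195 194 193 189 192 187 191 193 196 185 180 149  88  27  17  66 153 204 223 227 223 226 226 225 223 222 225 224 224 224 226 225 225 227 221
223 223 225 220 223 227 225 226 223 226 229 220 217 211 178  94  20   8  62 165 217 226 225 226 226 223 221 226 222 222 222 228 227 221 225 227 226 222
225 226 219 224 223 222 222 222 225 222 223 211 202 194 155  69  14  13  55 158 214 227 223 226 223 223 223 222 221 225 221 210 196 208 224 220 227 221
221 221 224 227 225 223 226 224 224 223 225 220 214 200 148  71  18   9  56 148 205 225 223 223 225 221 224 223 222 226 218 165 115 178 221 225 226 221
223 221 222 224 219 200 178 198 219 223 225 220 222 198 152  79  15   1  34  65 125 191 199 187 199 218 228 227 226 225 218 166 114 181 221 223 221 225
224 218 222 223 219
[... 192 characters left out ...]
  83  29  31  40  75 116 178 168 117 169 218 225 220 221 222 217 163 108 176 220 223 222 228
220 220 219 221 220 177 114 168 215 222 217 219 219 209 192 176 183 185 189 193 196 207 173 120 168 214 226 220 223 225 218 164 112 179 217 223 223 222
198 204 201 205 199 157 101 153 194 210 204 200 199 194 193 183 192 199 202 213 217 220 175 113 167 219 221 222 222 222 220 162 116 182 219 222 224 223
200 202 205 198 198 173 144 171 199 204 203 200 196 192 188 186 184 195 200 205 213 221 204 188 203 224 220 222 221 224 217 164 126 188 220 224 220 223
202 202 205 199 201 200 204 199 204 202 203 203 199 192 187 187 190 193 204 211 218 225 221 223 225 222 219 221 224 227 217 169 150 200 220 223 223 223
```

>>> apply_moves(
  deltas=[
    [[0,0,0.006],[0,0,0]],
    [[0.001,-0.015,0.006],[0,0,0]],
    [[0.001,-0.015,0.006],[0,0,0]],
    [[0.001,-0.015,0.001],[0,0,0]],
    [[0.001,-0.015,0],[0,0,0]],
    [[0.001,-0.013,0],[0,0,0]],
    [[0.001,-0.0115,0],[0,0,0]],
    [[0.001,-0.0115,0],[0,0,0]],
    [[0.001,-0.0115,0.006],[0,0,0]],
    [[0.001,-0.0115,0.006],[0,0,0]],
  ],
)

```text
t: 9.12
ee_pos: [0.4784, 0.0303, 0.1156]
tool_rot: [-3.142, -0.0, 0.037]
ft_force: [-0.1, 0.1, 0.4]
grip_width: 0.0008
grasp_force: 0.0
```

```bash
python3 p.py w6
```

```text
9.175 [0.4782149  0.03029287 0.11534562] [ 0.10032859  0.42244156 -0.7878194 ]
ptr 318.30829793222324 47.57142857142857
red 298.7374924042941
red low 283.10336370007013
224 226 230 228 228 227 226 228 226 226 227 228 226 228 226 227 226 225 227 225 228 227 226 228 225 224 228 227 224 226 227 227 223 226 226 226 226 227
227 225 227 226 226 228 227 227 229 228 227 225 228 223 226 226 227 229 224 226 227 226 225 226 227 230 222 225 228 227 227 227 228 226 226 223 225 228
226 228 223 224 225 226 226 223 205 191 207 226 227 224 224 224 227 229 225 226 226 227 227 225 214 182 185 213 222 228 226 227 227 225 225 223 226 225
226 224 225 225 229 225 227 216 172 119 182 224 228 226 228 227 227 225 223 225 226 226 227 223 199 127 137 199 227 226 227 223 224 225 225 222 226 228
172 170 210 224 226 222 227 224 172 124 185 226 228 226 228 222 199 169 187 224 228 223 227 226 201 137 139 198 226 223 223 225 223 178 144 197 226 226
155 135 195 224 226 227 229 222 168 121 179 224 230 224 226 222 178 109 167 223 225 226 226 224 219 169 141 196 224 225 224 228 218 166 116 182 223 227
169 143 198 224 227
[... 192 characters left out ...]
 220 180 108 166 218 227 226 225 226 216 169 136 199 225 223 228 224 223 172 119 179 225 226
165 133 188 223 225 226 226 221 167 103 171 221 225 224 226 224 177 119 164 219 226 222 222 227 219 165 138 197 227 225 219 226 217 176 136 183 222 226
197 186 198 212 211 212 221 212 162  93 155 210 216 216 216 207 204 203 211 223 227 224 226 228 218 167 145 197 228 223 223 223 222 222 216 226 226 225
212 208 210 207 209 207 209 202 174 136 174 202 207 210 208 209 206 216 228 227 226 224 224 227 222 186 184 210 224 230 222 225 224 223 224 225 224 225
139 139 136 136 135 138 136 136 132 132 130 136 135 139 140 139 136 150 152 146 124 123 124 123 126 121 120 123 126 120 126 125 118 121 123 122 120 122
```

```bash
python3 - <<'E'
import cv2
a=cv2.imread('pics/w6.png').astype(int);m=a.max(2)
for r in range(196,224,2): print(r,' '.join(f'{int(x):3d}' for x in m[r,236:268]))
print(a[216:221,236:268].mean(0)[:,2].astype(int)-a[216:221,236:268].mean(0)[:,1].astype(int))
E
```

```text
196 149 150 153 152 149 154 149 149 154 154 150 152 154 153 155 153 151 156 154 147 152 144 147 149 150 150 149 119  72  27  10  12
198 152 149 151 144 153 148 150 156 153 154 151 149 151 150 154 148 151 151 155 153 148 150 152 150 151 151 143 128 118 128 139 131
200 137 137 140 127 124 126 127 128 125 124 128 122 129 125 128 128 128 128 136 142 136 148 150 155 153 151 144 158 198 226 234 227
202 208 214 214 200 195 199 208 213 214 214 213 208 200 182 179 148 104  43  19  31  89 185 224 230 228 230 224 226 230 228 228 227
204 227 228 228 229 228 233 237 238 238 240 239 238 234 226 223 214 150  56   9  22  97 191 227 230 227 224 227 225 227 226 226 228
206 227 223 225 228 226 229 238 237 236 237 238 238 229 228 232 223 170  69   0  18  93 181 228 229 227 226 226 228 223 224 225 226
208 223 229 225 225 226 230 237 239 240 238 240 239 233 233 235 221 154  59   0  17  87 185 226 228 227 228 226 224 225 225 229 225
210 226 224 224 223 226 231 237 238 236 215 193 224 238 240 242 241 190  77   0  12  81 179 228 230 224 210 172 170 210 224 226 222
212 223 221 226 226 226 231 237 240 237 189 
[... 178 characters left out ...]
1 230 230 224 221 169 143 198 224 227 226
216 225 226 226 222 224 230 237 239 237 197 126 192 239 239 240 243 235 238 239 240 237 234 229 227 228 221 166 138 195 223 222 226
218 223 222 224 223 222 229 235 238 238 198 134 194 236 237 239 242 235 234 235 236 237 235 232 227 223 218 165 133 188 223 225 226
220 192 207 208 202 207 221 233 235 232 224 212 225 232 235 236 237 232 231 229 228 227 224 221 218 216 217 197 186 198 212 211 212
222 188 209 208 208 209 231 236 238 236 237 236 237 237 237 239 240 232 231 228 225 222 218 217 211 204 203 212 208 210 207 209 207
[  1   2   0   1   0  -1  -1  -2  -2  -2   0  -3  -1  -1  -4  -6  42 154
 232 217 124  33  -2  -1   1   4   1   0   1   0   2   2]
```

Pointer and mark now agree to about 0.2 mm (columns 254.4 and 254.4, with the ticks either side as a check). The guide is set, so next I lift clear and check the space behind the cover.

>>> apply_moves(
  deltas=[
    [[0,0,0.06],[0,0,0]],
    [[0,0,0.12],[0,0,0]],
    [[0,0,0.18],[0,0,0]],
    [[0,0.0,0.24],[0,0,0]],
    [[0.04,0.04,0.25],[0,0,0]],
    [[0.09,0.04,0.25],[0,0,0]],
    [[0.15,0.04,0.25],[0,0,0]],
    [[0.2,0.04,0.25],[0,0,0]],
    [[0.22,0.04,0.25],[0,0,0]],
    [[0.22,0.04,0.25],[0,0,0]],
  ],
)

```text
t: 10.42
ee_pos: [0.699, 0.0702, 0.3629]
tool_rot: [-3.141, 0.003, 0.036]
ft_force: [-0.0, -0.8, -0.7]
grip_width: 0.0003
grasp_force: 0.0
```

```bash
python3 - <<'E'
from h import *
s=get_state();print(s['t'],s['ee_pos'],s['tool_rot'])
C=cam('top')
for uv in [(272,112),(313,112)]: print('box base',onplane(C,uv,0))
print('blue',onplane(C,(214,172),.03))
cv2.imwrite('pics/v1.png',np.vstack([cv2.resize(read_camera('wrist')[:,:,::-1],(400,300)),cv2.resize(np.ascontiguousarray(read_camera('scene')[:,:,::-1][80:290,150:430]),(400,300))]))
E
```

```text
10.425 [0.699013   0.07024499 0.36289191] [-3.1413447   0.00333347  0.03644377]
box base [ 0.92115752 -0.00898224  0.        ]
box base [ 0.91401677 -0.12782883  0.        ]
blue [0.73874893 0.15940056 0.03      ]
```

View pics/v1.png

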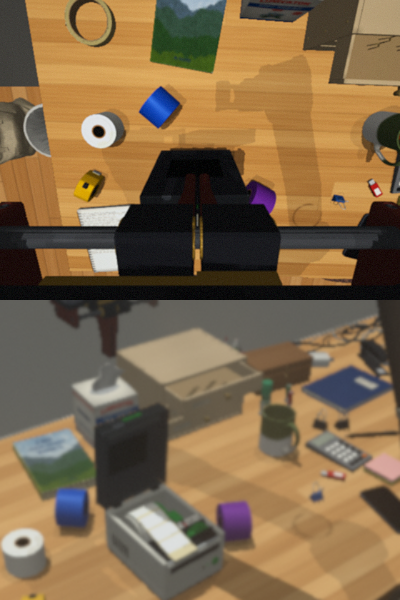

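```bash
python3 - <<'E'
from h import *
C=cam('wrist');s=get_state()
for uv in [(230,211),(320,211),(273,211)]:
  print([onplane(C,uv,z).round(3).tolist() for z in (.265,.272)])
print(proj(C,s['ee_pos']),C[1])
C=cam('top');g=lambda x,y:(190+x/2.667-.3,165+y/2.667-.3)
for q in [(42,46),(214,28),(56,75),(216,63)]: print(onplane(C,g(*q),.272).round(3))
E
```

```text
[[0.698, 0.112, 0.265], [0.7, 0.111, 0.272]]
[[0.701, 0.031, 0.265], [0.703, 0.033, 0.272]]
[[0.699, 0.074, 0.265], [0.701, 0.074, 0.272]]
[276.80731658 261.64796404] [0.77600695 0.07418113 0.52728698]
[0.637 0.143 0.272]
[0.644 0.002 0.272]
[0.612 0.132 0.272]
[0.614 0.002 0.272]
```

>>> apply_moves(
  deltas=[
    [[0,0,-0.06],[0,0,0]],
    [[0,0,-0.116],[0,0,0]],
    [[0,0,-0.116],[0,0,0]],
    [[-0.02,0,-0.116],[0,0,0]],
    [[-0.035,-0.001,-0.116],[0,0,0]],
    [[-0.05,-0.002,-0.116],[0,0,0]],
    [[-0.06,-0.002,-0.115],[0,0,0]],
    [[-0.07,-0.002,-0.115],[0,0,0]],
    [[-0.08,-0.003,-0.115],[0,0,0]],
    [[-0.087,-0.003,-0.115],[0,0,0]],
  ],
)

```text
t: 11.78
ee_pos: [0.6108, 0.0673, 0.2508]
tool_rot: [-3.142, -0.0, 0.037]
ft_force: [1.7, -0.4, 0.6]
grip_width: 0.0004
grasp_force: 0.8
```

>>> apply_moves(
  deltas=[
    [[-0.018,0,-0.004],[0,0,0]],
    [[-0.036,-0.001,-0.009],[0,0,0]],
    [[-0.053,-0.002,-0.016],[0,0,0]],
    [[-0.069,-0.002,-0.025],[0,0,0]],
    [[-0.084,-0.003,-0.037],[0,0,0]],
    [[-0.097,-0.003,-0.05],[0,0,0]],
    [[-0.108,-0.004,-0.065],[0,0,0]],
    [[-0.118,-0.004,-0.08],[0,0,0]],
    [[-0.118,-0.004,-0.08],[0,0,0]],
  ],
)

```text
t: 12.9
ee_pos: [0.4916, 0.0629, 0.1696]
tool_rot: [3.141, 0.003, 0.037]
ft_force: [-0.3, -0.1, -0.5]
grip_width: 0.0003
grasp_force: 0.0
```

>>> apply_moves(
  deltas=[
    [[-0.004,0,-0.009],[0,0,0]],
    [[-0.007,0,-0.017],[0,0,0]],
    [[-0.01,0,-0.025],[0,0,0]],
    [[-0.012,0,-0.031],[0,0,0]],
    [[-0.012,0,-0.034],[0,0,0]],
    [[-0.012,0,-0.034],[0,0,0]],
  ],
)

```text
t: 13.65
ee_pos: [0.4812, 0.0632, 0.1364]
tool_rot: [3.142, 0.0, 0.037]
ft_force: [0.0, -0.4, -0.0]
grip_width: 0.0009
grasp_force: 0.0
```

```bash
python3 - <<'E'
from h import *
cv2.imwrite('pics/v2.png',np.vstack([cv2.resize(read_camera('wrist')[:,:,::-1],(400,300)),cv2.resize(np.ascontiguousarray(read_camera('scene')[:,:,::-1][120:330,150:430]),(400,300))]))
E
```

```text
(no output)
```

View pics/v2.png

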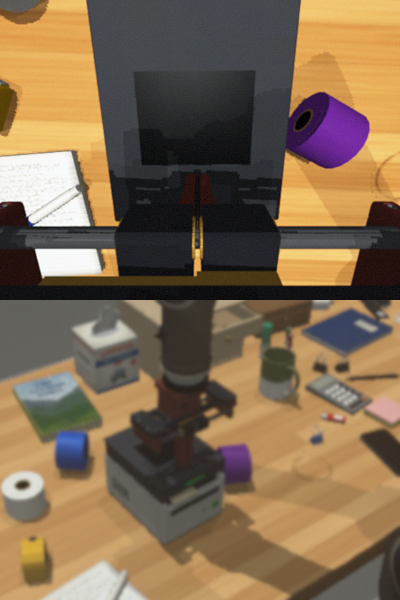

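The cover is nearly or fully down. I'll press to confirm it is shut.

>>> apply_moves(
  deltas=[
    [[0,0,-0.002],[0,0,0]],
    [[0,0,-0.003],[0,0,0]],
    [[0,0,-0.003],[0,0,0]],
  ],
)

```text
t: 14.12
ee_pos: [0.4815, 0.0633, 0.1343]
tool_rot: [3.141, -0.001, 0.037]
ft_force: [-2.2, -0.8, 7.3]
grip_width: 0.0002
grasp_force: 3.8
```

>>> apply_moves(
  deltas=[
    [[0,0,-0.001],[0,0,0]],
    [[0,0,-0.001],[0,0,0]],
    [[0,0,-0.001],[0,0,0]],
  ],
)

```text
t: 14.5
ee_pos: [0.4816, 0.0633, 0.1342]
tool_rot: [3.141, -0.001, 0.037]
ft_force: [-6.1, -1.1, 16.2]
grip_width: 0.0003
grasp_force: 8.5
```

>>> apply_moves(
  deltas=[
    [[0,0,0.04],[0,0,0]],
    [[0,0,0.1],[0,0,0]],
    [[0,-0.03,0.15],[0,0,0]],
    [[0,-0.09,0.15],[0,0,0]],
    [[0,-0.15,0.15],[0,0,0]],
    [[0,-0.2,0.15],[0,0,0]],
    [[0,-0.25,0.15],[0,0,0]],
    [[0,-0.25,0.15],[0,0,0]],
  ],
)

```text
t: 15.5
ee_pos: [0.4804, -0.1912, 0.2822]
tool_rot: [3.141, 0.001, 0.03]
ft_force: [-0.0, 0.3, 0.1]
grip_width: 0.0004
grasp_force: 0.0
```

```bash
python3 - <<'E'
from h import *
s=get_state();print(s['t'],s['ee_pos'],s['ft_force'])
cv2.imwrite('pics/v3.png',np.vstack([cv2.resize(np.ascontiguousarray(read_camera('top')[:,:,::-1][130:300,130:400]),(460,290)),cv2.resize(np.ascontiguousarray(read_camera('scene')[:,:,::-1][130:330,130:410]),(460,310))]))
E
```

```text
15.5 [ 0.48043703 -0.19115187  0.28217237] [-0.04774027  0.30483049  0.1375112 ]
```

View pics/v3.png

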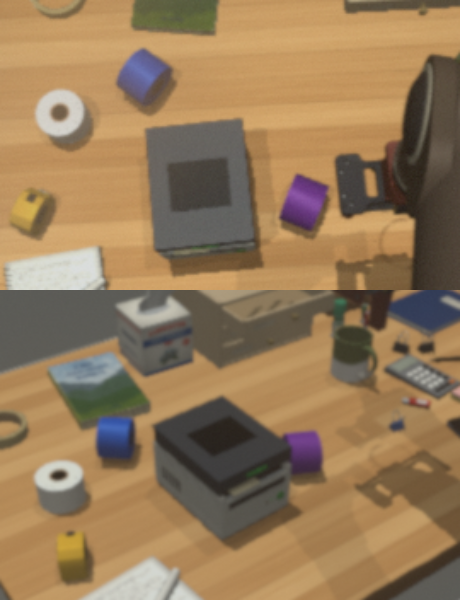

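The cover is shut, at top crop (200,185) and scene crop (222,455). The other things are where they were and the arm is clear, so I'm handing in.

```bash
python3 -c "
from cell import *
print(close_job())"
```

```text
the job is handed in; nothing more can be done
None
```

The job is handed in at about 15.6 s: the guide's pointer is within about 0.2 mm of the red mark by the wrist camera, the cover is pressed shut (16 N at its shut height of 134 mm), and nothing else on the desk was touched.

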